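# Snap the axle clip on with the fork tool

### The arm

A 6-joint arm with a two-finger parallel gripper is mounted at the origin on a cart in front of the work surface, level with it; the furniture and walls round the work are solid. World frame = base frame: x ahead of the robot, y to its left, z up, the work surface at z = 0. Lengths are in mm, angles in degrees, forces in N, time in s.
With the tool pointing down it reaches from about 300 to 850 mm from the base axis. Payload 4.2 kg.
Tool frame: the origin (TCP) lies at the centre of the arm's flange, where the gripper is bolted on; the fingertips stand 191 mm ahead of it and the grasp point (between the pads) lies 172 mm ahead of it; y points along the fingers, x is the direction in which the jaws open and shut, and the axes are right-handed (so a half turn about y gives the same grasp; the last joint's range is limited). The gripper opens to 91 mm and grips with 3 to 60 N. Pads are 32 mm wide; open, the fingers measure 118 mm over their backs; the gripper's body (76 mm by 178 mm) begins 60 mm behind the grasp point.
Start: joints at [65.26, 18.312, 89.639, -0, 72.044, -1.146], TCP at [230.146, 526.931, 404.776] pointing down, gripper open.
Joint ranges: [-177.97, 177.97], [-48.28, 115.42], [12.27, 149.76], [-77.06, 257.06], [2.81, 150.46], [-146.56, 146.56]. Speed limits (degrees/s): [147.25, 147.25, 180, 180, 180, 180].

### API

Orientations are given as [roll, pitch, yaw] about the fixed x, y, z axes, in that order (R = Rz(yaw) Ry(pitch) Rx(roll)).
In Python, from workcell import env gives the robot as it stands.
- The arm moves only by the tool carry_out, never from a script. Its argument "increments" is a list of rows, each a list of 3 entries, a list of its own where there are three numbers: the turn, a rotation vector about the tool's x, y, z in rad, then the shift along the tool's x, y, z in mm, then the closure, from 0 (fully open) to 1 (shut). In form: [[[wx, wy, wz], [dx, dy, dz], claw], ...]. A call has 1 to 10 rows; each row is the pose to reach, as a shift and turn from the pose commanded when the call began, along the tool's axes at that moment; what a row does not reach only later rows make up. A row lasts 1/12 s, in which the tool goes at most 41.7 mm and 7.16 degrees, less where a joint would pass 70% of its speed; a pose out of reach is approached as far as the arm can. A call with a gripper value outside its range is refused whole. The fingers move at their own pace and stop on an object; "force" is the grip in N (left out, the last holds). Time passes only in rows, so rows that repeat a pose let the fingers close. It gives the time, the measured TCP pose, the force and the opening at its end, in the units of the state.
- env.state(): the state, without advancing time (a new reading comes with each control period).
- env.grab_frame(name): name is "side" or "top"; returns a dict with "frame" (480x640x3 uint8, blue, green, red), "z_map" (480x640 float32, mm along the optical axis (not along the pixel's ray), 0 where there is no reading), "camera_matrix" (3x3 intrinsics, pixels), "k1" (the pictures are not rectified: a ray, as slopes to the right and down, at radius r is drawn at 1 + k1 r^2 times it, then the intrinsics apply), "rvec" (rotation vector, rad) and "tvec" (3), from world to camera coordinates, as OpenCV has them. Camera axes: x right, y down, z forward; pixel columns grow to the right and rows downward; lengths in mm; the calibration is good to about 2 mm. A picture is of the moment at which its call begins.
- env.job_done(): hands the job in, once; it reports no verdict.
The state is a dict: "time_s": time; "qpos": joint angles; "qvel": joint speeds; "effort": joint torques, N m; "ee_pos": TCP position; "ee_rot": TCP orientation; "force": force on the tool from outside, world axes, zero at the start; "torque": the same for the moment, N m; "gripper_width": finger opening in mm.
Only numpy, scipy, OpenCV 4.12 (cv2) and the standard library are available. Lean on these libraries where they do the work, as an engineer would, in place of code of your own. Each camera call takes 0.05 s, during which the arm holds its last target. There are 200 camera calls.

### The job

Fit the brass split clip to the trolley wheel: pick up the fork tool and push the clip with it sideways across the wheel face onto the groove of the axle until it snaps on, then press on it for a good half second with 10 to 22 N to seat it; never push harder than 22 N, and keep the fingers off clip and wheel. The axle has some play in its mount, so go by feel. Finally back the fork off and lay it flat on the table clear of the wheel, leaving the other things where they are.

Things in the scene. Friction and masses are not known exactly. Their poses are not given: they have to be found in the camera images.
- axle_block: pale wooden block, 120x120x22 mm, fixed to the table; on it lies a trolley wheel (grey disc, dark rubber tread, 120 mm across). Origin: centre of the block's underside. Its +x is the direction in which to push the clip; z up. The wheel's flat upper face is 50 mm above the table
- axle_seat (a point): point on the steel axle's centre line at the wheel's upper face, 50 mm above the table: the clip's centre must come here. The groove is 16 mm in diameter and 8.5 mm high from the wheel face; above it the axle's head, 22 mm in diameter, top 20 mm above the face. Axle and wheel together shift up to 10 mm along the block's +x when pushed with 2 N or more, then meet a rubber stop (about 4.5 N per mm)
- clip: brass horseshoe split clip of 6 mm round bar, on the wheel face, mouth towards the axle. Origin: centre of its round seat, underside; +x points out of the mouth. Back half 31 mm wide, flared ends 36 mm wide at x = +19 mm. The 10 mm mouth springs over the groove: the push rises to 11 to 17 N, drops sharply as the arms snap round, and the origin is then on the axle's centre line (0.5 to 1 mm play)
- clip_back (a point): middle of the outer side of the clip's straight 21 mm back bar, where the fork pushes: 14.8 mm behind the clip's origin, 3 mm above its underside. Once the clip is on, the push is low for some 6 to 9 mm until the back bears on the groove; pushing on loads the rubber stop
- fork: fork tool on the table, 149 mm long. Origin: under the middle of the dark wooden handle; +x towards the prongs, z up. Handle 80 mm long, 24 mm wide (along y), 26 mm high; thin steel shank; steel crosshead 50 mm wide, z 0 to 10 mm, its flat pushing face at x = +95 mm; two prongs at its ends reach x = +109 mm, 38 mm apart inside, to pass on either side of the clip's back
- fork_face (a point): middle of the fork's flat pushing face, between the prongs: 95 mm ahead of the fork's origin, 5 mm above its underside
- sanding_block: cork sanding block, 57x87x29 mm, bystander; origin at its underside
- wax_pot: round white wax pot, 90x90x32 mm, bystander; origin at its underside
- masking_tape: roll of masking tape, 100x98x25 mm, bystander; origin at its underside
- slip_stone: grey slip stone, 41x100x15 mm, bystander; origin at its underside
- wheel: the trolley wheel with its axle, one piece, on the block: origin on the axle's centre line 22 mm above the table, axes as the block's; starts 3 to 10 mm from the centre of the block, towards the clip
There are look-alikes about, which are no part of the job. Of the things that look like the fork, the smaller one is meant.

How it is judged (in metres and radians):
On the way, in this order (a step that is already met when the one before it is completed fails the run):
1. the fork tool is picked up off the table (height (world z) of fork above 0.04 m and contact force between the fingers and fork above 1 N), for 0.2 s.
2. the held fork presses the clip against the axle's groove (contact force between fork and clip above 3 N and contact force between clip and wheel above 3 N and horizontal distance between clip and axle_seat between 0.005 and 0.02 m), for 0.05 s.
3. the clip is round the groove and the fork presses it home with over 10 N (horizontal distance between clip and axle_seat below 0.0025 m and z of clip in the frame of axle_seat between -0.002 and 0.003 m and angle between clip's own z axis and vertical below 0.15 rad and contact force between fork and clip above 10 N), for 0.4 s.
At the end, for the whole second after the job is handed in: the clip's centre is within 2.5 mm of the axle's centre line, flat within 0.15 rad on the wheel face (3 mm); the fork lies flat (0.1 rad) and still on the table (within 6 mm), its pushing face more than 75 mm from the axle, not touching wheel or block (horizontal distance between clip and axle_seat below 0.0025 m and z of clip in the frame of axle_seat between -0.002 and 0.003 m and angle between clip's own z axis and vertical below 0.15 rad and height (world z) of fork between -0.004 and 0.006 m and angle between fork's own z axis and vertical below 0.1 rad and horizontal distance between fork_face and axle_seat above 0.075 m and contact force between fork and axle_block below 0.1 N and linear speed of each of fork, clip below 0.01 m/s).
It fails at once if the fork pushes the clip with more than 22 N (contact force between fork and clip above 22 N).
It fails at once if the fork bears on wheel, axle or block with more than 22 N (contact force between fork and axle_block above 22 N).
It fails at once if the gripper's fingers touch the clip (contact force between the fingers and clip above 0.5 N).
It fails at once if the gripper's fingers push the wheel, axle or block (contact force between the fingers and axle_block above 2 N).
It fails at once if a bystander is shifted by more than 20 mm (distance of any of sanding_block, wax_pot, masking_tape, slip_stone from where it was at the start of the episode above 0.02 m).
It also fails if it takes over 70 s, if anything falls off the work surface, if the arm or the gripper's body presses on something with over 40 N, if the wrist force passes 120 N, or if a joint passes its speed limit or range.

## Working session

There is one attempt and no reset: what is moved stays moved. The work goes in short steps, Python scripts to look and compute and a tool call to move; the robot and the scene stay as the last step left them, time stands still between calls to the robot, and variables do not carry over. Pictures are saved under pics/ and viewed, about 8 in all and at most 12, crops included, and the job is handed in when it is done.

Besides the shell and the picture viewer there is one more tool, called after ">>>" as a command line: name --argument value ..., lists and objects as JSON in quotes. carry_out: Moves the arm, as the interface text tells. Its arguments: {"type":"object","properties":{"increments":{"type":"array","items":{"type":"array"}},"force":{"type":"number"}},"required":["increments"]}

```bash
mkdir -p pics; ls
cat > h.py <<'E'
import numpy as np, cv2
from workcell import env
def grab(n,save=None):
    f=env.grab_frame(n)
    if save: cv2.imwrite('pics/'+save,f['frame'])
    np.savez('pics/'+n+'.npz',**{k:np.asarray(v) for k,v in f.items()})
    return f
def load(n): return dict(np.load('pics/'+n+'.npz'))
def world(f,u,v,z=None):
    """pixel->world; with z: intersect plane z, else use depth"""
    K=f['camera_matrix'];d=np.array([float(f['k1']),0,0,0,0])
    p=cv2.undistortPoints(np.array([[[u,v]]],float),K,d)[0,0]
    R=cv2.Rodrigues(np.asarray(f['rvec'],float))[0];t=np.asarray(f['tvec'],float).ravel()
    ray=np.array([p[0],p[1],1.])
    c=-R.T@t;w=R.T@ray
    s=(z-c[2])/w[2] if z is not None else f['z_map'][int(round(v)),int(round(u))]
    return c+s*w
def proj(f,P):
    return cv2.projectPoints(np.array(P,float).reshape(-1,1,3),np.asarray(f['rvec'],float),np.asarray(f['tvec'],float),f['camera_matrix'],np.array([float(f['k1']),0,0,0,0]))[0][:,0]
E
python3 -c "
from h import *
print(env.state())
for n in ['top','side']:
    f=grab(n,n+'1.png');print(n,f['camera_matrix'],f['k1'],f['rvec'],f['tvec'])
"
```

```text
pics
{'time_s': 0.0, 'qpos': array([ 6.52585413e+01,  1.83525413e+01,  8.97063170e+01, -9.80065865e-04,
        7.20425589e+01, -1.14475096e+00]), 'qvel': array([-0.07761904,  0.04217789, -0.07102736, -0.07852125,  0.02137119,
       -0.05397379]), 'effort': array([-1.80700987e-03, -4.12476611e+01, -2.31970793e+01,  7.22609460e-02,
        4.57970705e-02, -1.23285886e-04]), 'ee_pos': array([230.09444791, 526.78106208, 403.91155037]), 'ee_rot': array([-89.99890545,   0.10141559,  66.4035962 ]), 'force': array([ 0.09647619, -0.01957697, -0.66514375]), 'torque': array([-0.02174796,  0.02053728,  0.02407589]), 'gripper_width': 91.08826068142791}
top [[538.29149653   0.         307.5358458 ]
 [  0.         538.29149653 235.74317382]
 [  0.           0.           1.        ]] 0.05731768084157506 [ 2.15367345 -2.20339239  0.05521247] [  -4.40053601  586.18532148 1090.33642441]
side [[505.75539818   0.         315.55117086]
 [  0.         505.75539818 242.81556362]
 [  0.           0.           1.        ]] -0.12307431101145491 [2.25606333e+00 5.41769311e-02 1.68357778e-03] [-590.82522013   20.52834389  996.2265309 ]
```

View pics/top1.png

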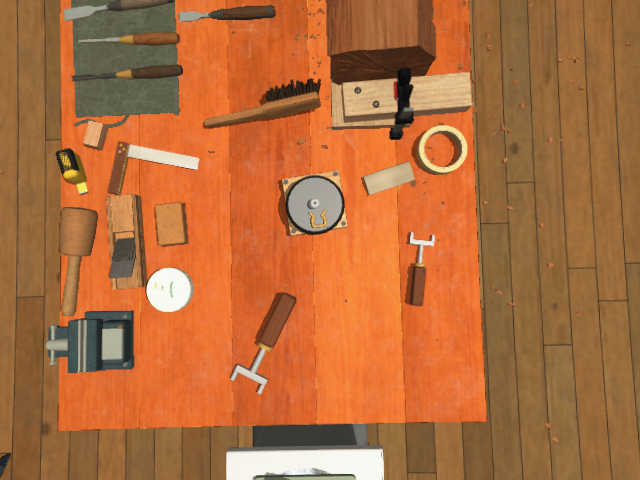

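View pics/side1.png

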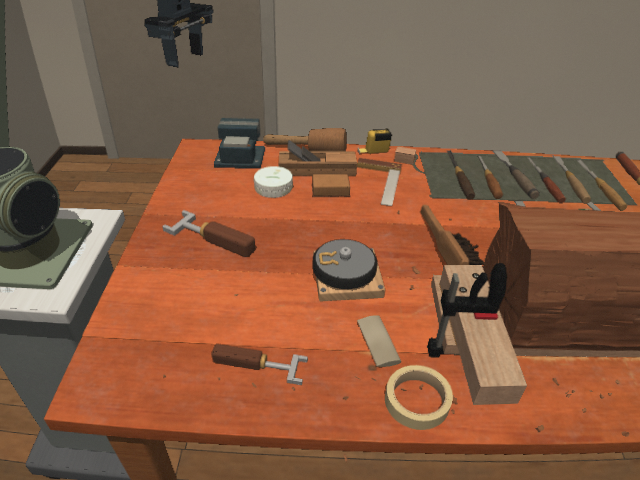

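```bash
python3 -c "
from h import *
f=load('top');a=f['frame']
c1=cv2.resize(a[160:245,270:360],None,fx=6.5,fy=6.5,interpolation=cv2.INTER_CUBIC)
c2=cv2.resize(a[225:310,395:450],None,fx=6.5,fy=6.5,interpolation=cv2.INTER_CUBIC)
c2=cv2.resize(c2,(int(c1.shape[0]*c2.shape[1]/c2.shape[0]),c1.shape[0]))
im=np.hstack([c1,c2])[:, :800] if c1.shape[1]+c2.shape[1]<=960 else 0
im=np.hstack([c1,c2]);s=800/im.shape[1];print(im.shape,s,c1.shape)
cv2.imwrite('pics/crop1.png',im if s>=1 else cv2.resize(im,None,fx=s,fy=s))
s=load('side');b=s['frame'];cv2.imwrite('pics/crop2.png',cv2.resize(b[230:310,300:400],None,fx=7,fy=7,interpolation=cv2.INTER_CUBIC))
z=f['z_map']
print('face depth',[world(f,u,v).round(1) for u,v in [(300,190),(330,190),(300,215),(313,203),(319,228),(419,240),(416,290),(418,262)]])
"
```

```text
(552, 943, 3) 0.848356309650053 (552, 585, 3)
face depth [array([676.6,  -5.1,  50.4]), array([675.3, -65.6,  49.2]), array([626. ,  -4.1,  50.7]), array([646.8, -30.8,  72.3]), array([599.1, -41.6,  48.2]), array([ 572.1, -246.8,   15.1]), array([ 470.3, -235.2,   24.3]), array([ 527. , -243.8,   11.3])]
```

View pics/crop1.png

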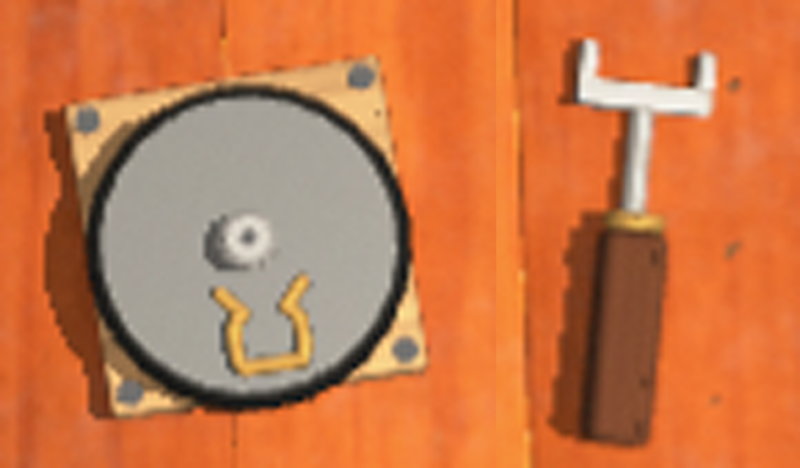

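View pics/crop2.png

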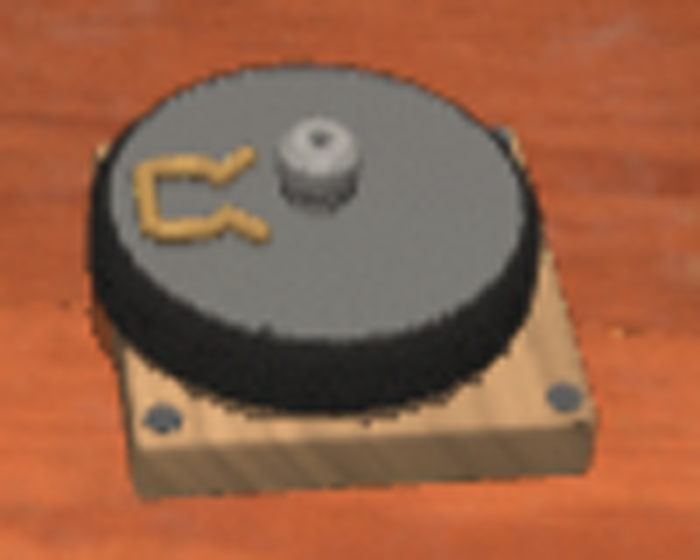

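```bash
python3 -c "
from h import *
f=load('top');s=load('side')
A=lambda c,z:world(f,270+(c[0]+.5)/5.514-.5,160+(c[1]+.5)/5.514-.5,z)[:2]
F=lambda c,z:world(f,395+(c[0]-496+.5)/5.514-.5,225+(c[1]+.5)/5.514-.5,z)[:2]
S=lambda c,z:world(s,300+(c[0]+.5)/7-.5,230+(c[1]+.5)/7-.5,z)[:2]
yaw=lambda a,b:np.degrees(np.arctan2(*(b-a)[::-1]))
B=[A(c,22) for c in [(66,107),(375,57),(427,370),(112,417)]]
print('block',np.mean(B,0),'yaw',yaw(B[3],B[0]),yaw(B[2],B[1]),yaw(B[1],B[0])-90,yaw(B[2],B[3])-90,np.array(B).round())
Bs=[S(c,22) for c in [(595,430),(138,468)]];print('side block edge',Bs,yaw(Bs[1],Bs[0]))
print('axle',A((247,237),70),S((319,137),70))
for n,T,b,l,r in [('top',A,[(240,369),(307,360)],(215,291),(304,281)),('side',S,[(142,170),(152,228)],(250,153),(265,235))]:
  z=54
  p=[T(q,z) for q in b];tl,tr=T(l,z),T(r,z)
  print(n,'bar',np.mean(p,0),'tips',(tl+tr)/2,'yaw',yaw(np.mean(p,0),(tl+tr)/2),'baryaw',yaw(p[1],p[0])-90)
# wheel centre
h0=(F((590,438),26)+F((650,443),26))/2;h1=(F((607,230),26)+F((665,232),26))/2
fc=(F((597,80),10)+F((700,88),10))/2;t=(F((588,40),10)+F((707,55),10))/2
print('handle',h0,h1,(h0+h1)/2,yaw(h0,h1),'face',fc,'tips',t,yaw((h0+h1)/2,fc), np.linalg.norm(h1-h0),np.linalg.norm(fc-(h0+h1)/2))
z=s['z_map']
"
```

```text
block [654.02027232 -32.66972006] yaw 7.26413834108491 7.867580143840512 7.809799221809342 7.160002554482176 [[705.  33.]
 [721. -83.]
 [603. -99.]
 [588.  18.]]
side block edge [array([718.09514217, -85.84545174]), array([ 601.6296757 , -105.97159223])] 9.804328557750773
axle [647.87852063 -33.59036357] [644.9065896  -30.74627597]
top bar [603.19504076 -42.09193222] tips [631.9335184  -37.68115411] yaw 8.725660422101951 baryaw 6.315468570564306
side bar [600.97661781 -39.41114271] tips [629.70360064 -35.55286286] yaw 7.649537002895241 baryaw 8.257983678398688
handle [ 441.25236938 -235.94836122] [ 517.63629315 -244.69792661] [ 479.44433126 -240.32314391] -6.534590772181937 face [ 572.59606368 -254.39551173] tips [ 586.31107294 -254.51701854] -8.590674894849649 76.88340981365914 94.20868743686164
```

```bash
cat >> h.py <<'E'
def inc(p0,yaw0,p1,yaw1):
    """tool pointing down: command (pos,yaw)->increment"""
    a=np.radians(yaw0);X=np.array([np.cos(a),np.sin(a),0]);Z=np.array([-np.sin(a),np.cos(a),0]);d=np.subtract(p1,p0)
    return 'wy %.4f'%-np.radians(yaw1-yaw0),[round(float(v),1) for v in (d@X,-d[2],d@Z)]
def off(yaw,v):
    """world shift of a tool-frame shift"""
    a=np.radians(yaw);return v[0]*np.array([np.cos(a),np.sin(a),0])+np.array([0,0,-v[1]])+v[2]*np.array([-np.sin(a),np.cos(a),0])
E
python3 -c "
from h import *
W=[((230.146,526.931,404.776),66.41),((330,270,360),82.3),((430,0,330),82.3),((490,-240.6,260),82.3),((490,-240.6,194),82.3)]
for a,b in zip(W,W[1:]): print(inc(*a,*b))
for a in (env.state(),): print(a['ee_pos'],a['ee_rot'])
"
```

```text
('wy -0.2773', [-195.5, 44.8, -194.3])
('wy -0.0000', [-254.2, 30.0, -135.3])
('wy -0.0000', [-230.4, 70.0, -91.7])
('wy -0.0000', [0.0, 66.0, 0.0])
[230.08217483 526.79240032 404.03375184] [-8.99978170e+01  8.67889327e-02  6.64045387e+01]
```

>>> carry_out --increments '[[[0, -0.1, 0], [-22, 5, -22], 0], [[0, -0.2, 0], [-45, 10, -45], 0], [[0, -0.277, 0], [-70, 16, -70], 0], [[0, -0.277, 0], [-95, 22, -95], 0], [[0, -0.277, 0], [-120, 28, -120], 0], [[0, -0.277, 0], [-145, 34, -145], 0], [[0, -0.277, 0], [-170, 40, -170], 0], [[0, -0.277, 0], [-195, 45, -194], 0], [[0, -0.277, 0], [-195, 45, -194], 0]]'

```text
time_s: 0.85
ee_pos: [330.2, 266.1, 358.5]
ee_rot: [-89.9, 0.3, 82.0]
force: [-0.4, -0.0, -0.2]
gripper_width: 91.0
```

>>> carry_out --increments '[[[0, 0, 0], [-30, 4, -16], 0], [[0, 0, 0], [-60, 8, -32], 0], [[0, 0, 0], [-90, 12, -48], 0], [[0, 0, 0], [-120, 15, -64], 0], [[0, 0, 0], [-150, 18, -80], 0], [[0, 0, 0], [-180, 21, -96], 0], [[0, 0, 0], [-210, 25, -112], 0], [[0, 0, 0], [-240, 28, -128], 0], [[0, 0, 0], [-254, 30, -135], 0], [[0, 0, 0], [-254, 30, -135], 0]]'

```text
time_s: 1.68
ee_pos: [430.6, -1.3, 329.3]
ee_rot: [-90.0, 0.0, 82.1]
force: [-0.5, 0.2, 0.3]
gripper_width: 91.2
```

>>> carry_out --increments '[[[0, 0, 0], [-30, 8, -12], 0], [[0, 0, 0], [-60, 16, -24], 0], [[0, 0, 0], [-90, 24, -36], 0], [[0, 0, 0], [-120, 32, -48], 0], [[0, 0, 0], [-150, 40, -60], 0], [[0, 0, 0], [-180, 50, -72], 0], [[0, 0, 0], [-210, 60, -84], 0], [[0, 0, 0], [-230, 70, -92], 0], [[0, 0, 0], [-230, 70, -92], 0], [[0, 0, 0], [-230, 70, -92], 0]]'

```text
time_s: 2.52
ee_pos: [490.0, -239.1, 258.9]
ee_rot: [-89.9, -0.1, 82.2]
force: [0.4, 0.5, -0.1]
gripper_width: 91.3
```

```bash
python3 -c "
from h import *
s=env.state();print(s['time_s'],s['ee_pos'],s['ee_rot'],s['qpos'],s['force'])
f=grab('top');cv2.imwrite('pics/top2.png',cv2.resize(f['frame'][200:330,340:500],None,fx=5,fy=4.6,interpolation=cv2.INTER_CUBIC)[:600,:800])
"
```

```text
2.5167 [ 490.01530659 -239.07575827  258.88792152] [-8.98849113e+01 -8.69313460e-02  8.22151827e+01] [-2.72276765e+01  2.34067571e+01  1.05155921e+02  5.57359109e-02
  5.15747978e+01 -1.09477638e+02] [ 0.44903241  0.52856935 -0.09861086]
```

>>> carry_out --increments '[[[0, 0, 0], [0, 20, 0], 0], [[0, 0, 0], [0, 40, 0], 0], [[0, 0, 0], [0, 55, 0], 0], [[0, 0, 0], [0, 63, 0], 0], [[0, 0, 0], [0, 65, 0], 0], [[0, 0, 0], [0, 65, 0], 0.5], [[0, 0, 0], [0, 65, 0], 1], [[0, 0, 0], [0, 65, 0], 1], [[0, 0, 0], [0, 65, 0], 1], [[0, 0, 0], [0, 65, 0], 1]]' --force 55

```text
time_s: 3.4
ee_pos: [490.0, -239.6, 195.4]
ee_rot: [-90.1, 0.0, 82.3]
force: [0.3, 0.1, -0.4]
gripper_width: 60.6
```

>>> carry_out --increments '[[[0, 0, 0], [0, 0, 0], 1], [[0, 0, 0], [0, 0, 0], 1], [[0, 0, 0], [0, 0, 0], 1], [[0, 0, 0], [0, 0, 0], 1], [[0, 0, 0], [0, 0, 0], 1], [[0, 0, 0], [0, 0, 0], 1]]' --force 55

```text
time_s: 3.9
ee_pos: [489.8, -239.6, 194.7]
ee_rot: [-90.0, 0.0, 82.3]
force: [-0.1, -1.2, -0.1]
gripper_width: 23.6
```

>>> carry_out --increments '[[[0, 0, 0], [0, -3, 0], 1], [[0, 0, 0], [0, -10, 0], 1], [[0, 0, 0], [0, -25, 0], 1], [[0, 0, 0], [0, -45, 0], 1], [[0, 0, 0], [0, -70, 0], 1], [[0, 0, 0], [0, -90, 0], 1], [[0, 0, 0], [0, -95, 0], 1], [[0, 0, 0], [0, -95, 0], 1], [[0, 0, 0], [0, -95, 0], 1]]' --force 55

```text
time_s: 4.65
ee_pos: [489.4, -239.3, 289.2]
ee_rot: [-89.9, -0.0, 82.3]
force: [0.3, -0.1, -1.5]
gripper_width: 23.6
```

```bash
python3 -c "
from h import *
s=env.state();print(s['time_s'],s['ee_pos'],s['ee_rot'],s['force'],s['torque'],s['gripper_width'])
f=grab('top');g=grab('side')
p=s['ee_pos']+np.array([83*np.cos(np.radians(-7.7)),83*np.sin(np.radians(-7.7)),-172-17]);print(p)
out=[]
for n,q in (('top',f),('side',g)):
  u,v=proj(q,p)[0].astype(int);print(n,u,v);a=q['frame'][v-50:v+50,u-65:u+65];out.append(cv2.resize(a,(585,450),interpolation=cv2.INTER_CUBIC)); 
cv2.imwrite('pics/held.png',np.vstack(out)[:900]); cv2.imwrite('pics/held.png',np.hstack([cv2.resize(o[:, 92:492],(400,450)) for o in out]))
"
```

```text
4.65 [ 489.38372598 -239.28723932  289.2208002 ] [-8.99496398e+01 -2.65492665e-02  8.22771186e+01] [ 0.26953969 -0.08448743 -1.51284757] [0.01836027 0.06526672 0.01974208] 23.641159105730384
[ 571.63533155 -250.40809271  100.2208002 ]
top 429 237
side 296 328
```

View pics/held.png

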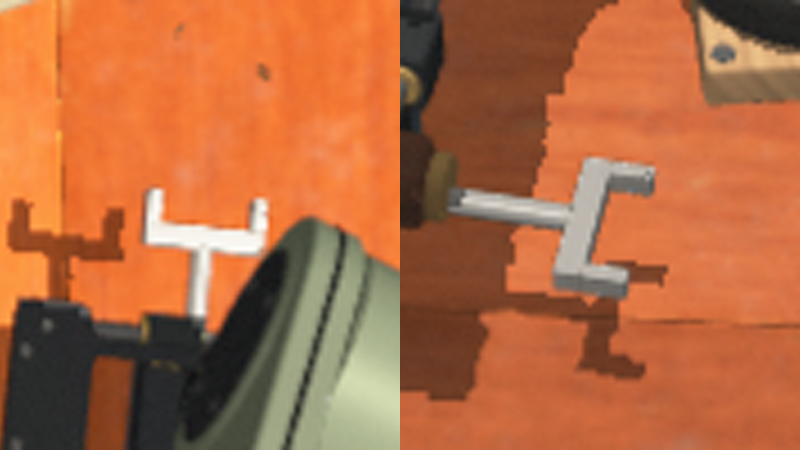

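```bash
python3 -c "
from h import *
f=load('top');g=load('side')
T=lambda c,z:world(f,429-65+(c[0]+92.5)/4.5-.5,237-50+(c[1]+.5)/4.5-.5,z)
S=lambda c,z:world(g,296-65+(c[0]-400+92.5)/4.5-.5,328-50+(c[1]+.5)/4.5-.5,z)
z=104.5
yaw=lambda a,b:np.degrees(np.arctan2(*(b-a)[1::-1]))
a,b=T((163,224),z),T((252,230),z);print('top face',(a+b)/2,yaw(b,a)-90, 'tips',(T((154,192),z)+T((260,202),z))/2)
a,b=S((609,187),z),S((587,263),z);print('side face',(a+b)/2,yaw(b,a)-90,'tips',(S((655,170),z)+S((627,276),z))/2)
for c in [(590,200),(575,250),(600,165)]:
  u,v=296-65+(c[0]-400+92)/4.5,328-50+c[1]/4.5; print('depth',world(g,u,v))
for c in [(200,235),(170,232),(235,240)]:
  u,v=429-65+(c[0]+92)/4.5,237-50+c[1]/4.5; print('depthT',world(f,u,v))
"
```

```text
top face [ 572.24879694 -250.93656201  104.5       ] -5.242624114527175 tips [ 584.89025339 -251.1916561   104.5       ]
side face [ 569.59747216 -252.1546904   104.5       ] -8.463847731953422 tips [ 583.30931184 -250.27177185  104.5       ]
depth [ 566.87590289 -242.81012197  104.66998485]
depth [ 563.68424625 -264.59822653  105.28769678]
depth [ 569.20602918 -229.29495037  106.75425997]
depthT [ 568.10337716 -248.05276248  106.22449422]
depthT [ 569.68079891 -235.72705174  105.73747534]
depthT [ 565.77410675 -262.92649712  104.28207969]
```

```bash
python3 -c "
from h import *
# replay commanded pose
p=np.array([230.146,526.931,404.776]);y=66.41
p=p+off(y,(-195,45,-194));y+=np.degrees(.277)
for v in [(-254,30,-135),(-230,70,-92),(0,65,0),(0,-95,0)]: p=p+off(y,v)
print('cmd',p,y)
a=np.radians(7.7);u=np.array([np.cos(a),np.sin(a),0]);n=np.array([-np.sin(a),np.cos(a),0]);ax=np.array([647,-31.8,0])
t=ax-(85+82.5)*u+(-1.5+.6)*n
t1=t+[0,0,289.8];t2=t+[0,0,247]
print(t1,inc(p,y,t1,97.7),np.linalg.norm(t1-p))
"
```

```text
cmd [ 489.83115925 -239.51402862  289.776     ] 82.2809309251238
[481.13090161 -55.13457094 289.8       ] ('wy -0.2691', [181.5, -0.0, 33.4]) 184.58461331764605
```

>>> carry_out --increments '[[[0, -0.05, 0], [15, 0, 3], 1], [[0, -0.1, 0], [40, 0, 8], 1], [[0, -0.15, 0], [70, 0, 13], 1], [[0, -0.2, 0], [100, 0, 18], 1], [[0, -0.25, 0], [130, 0, 24], 1], [[0, -0.269, 0], [155, 0, 29], 1], [[0, -0.269, 0], [173, 0, 32], 1], [[0, -0.269, 0], [181.5, 0, 33.4], 1], [[0, -0.269, 0], [181.5, 0, 33.4], 1], [[0, -0.269, 0], [181.5, 0, 33.4], 1]]'

```text
time_s: 5.58
ee_pos: [481.1, -55.4, 289.1]
ee_rot: [-89.9, 0.0, 97.7]
force: [0.5, 0.3, -2.0]
gripper_width: 23.4
```

>>> carry_out --increments '[[[0, 0, 0], [0, 10, 0], 1], [[0, 0, 0], [0, 25, 0], 1], [[0, 0, 0], [0, 36, 0], 1], [[0, 0, 0], [0, 42, 0], 1], [[0, 0, 0], [0, 42.8, 0], 1], [[0, 0, 0], [0, 42.8, 0], 1], [[0, 0, 0], [0, 42.8, 0], 1], [[0, 0, 0], [0, 42.8, 0], 1]]'

```text
time_s: 6.25
ee_pos: [481.4, -55.5, 247.5]
ee_rot: [-90.1, 0.0, 97.7]
force: [0.9, -0.1, -2.9]
gripper_width: 23.3
```

```bash
python3 -c "
from h import *
s=env.state();print(s['time_s'],s['ee_pos'],s['ee_rot'],s['force'],s['torque'],s['gripper_width'])
f=grab('top');g=grab('side')
A=f['frame'][165:265,265:355];B=g['frame'][215:305,270:400]
cv2.imwrite('pics/pre.png',np.hstack([cv2.resize(A,(360,400),interpolation=cv2.INTER_CUBIC),cv2.resize(B,(440,400),interpolation=cv2.INTER_CUBIC)]))
"
```

```text
6.25 [481.40292257 -55.48761832 247.5466608 ] [-9.00791779e+01  2.17055683e-02  9.76708658e+01] [ 0.85371647 -0.10733807 -2.87142692] [0.03479159 0.06232631 0.0120342 ] 23.290350761898146
```

View pics/pre.png

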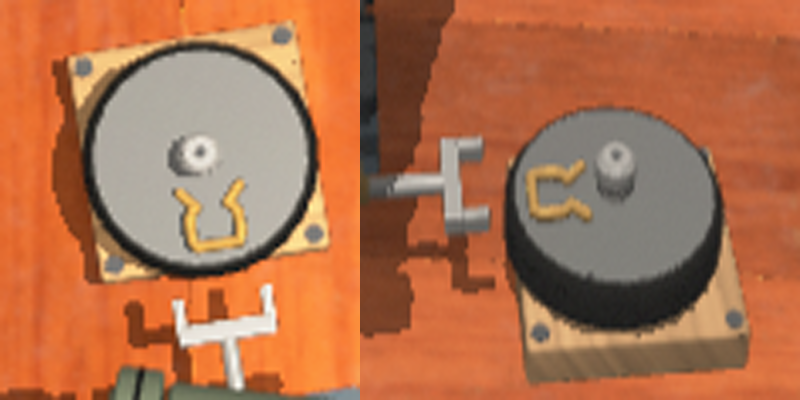

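```bash
python3 -c "
from h import *
f=load('top');g=load('side')
T=lambda c,z:world(f,265+(c[0]+.5)/4-.5,165+(c[1]+.5)/4-.5,z)[:2]
kx,ky=440/130,400/90
S=lambda c,z:world(g,270+(c[0]-360+.5)/kx-.5,215+(c[1]+.5)/ky-.5,z)[:2]
a=np.radians(7.7);u=np.array([np.cos(a),np.sin(a)]);n=np.array([-np.sin(a),np.cos(a)])
def rep(nm,fl,fr,bl,br,tl,tr,ax,F):
  A=F(ax,70)
  for k,l,r,z in [('fork',fl,fr,62),('bar',bl,br,54),('tips',tl,tr,54)]:
    p=(F(l,z)+F(r,z))/2-A;d=F(l,z)-F(r,z); print(nm,k,'along %.1f lat %.1f yaw %.1f w %.1f'%(p@u,p@n,np.degrees(np.arctan2(-d[0],d[1])),np.hypot(*d)))
rep('top',(186,332),(270,319),(197,247),(241,242),(180,192),(238,185),(202,152),T)
rep('side',(455,140),(455,226),(533,174),(539,213),(579,166),(585,214),(617,153),S)
"
```

```text
top fork along -86.4 lat 0.7 yaw 7.5 w 42.1
top bar along -45.3 lat -1.4 yaw 5.1 w 22.1
top tips along -16.7 lat -0.8 yaw 5.5 w 29.3
side fork along -87.2 lat -2.5 yaw 3.8 w 53.5
side bar along -43.6 lat -3.5 yaw 9.3 w 24.4
side tips along -18.6 lat -3.1 yaw 6.7 w 30.1
```

>>> carry_out --increments '[[[0, 0, 0], [-0.8, 0.4, -5], 1], [[0, 0, 0], [-0.8, 0.4, -12], 1], [[0, 0, 0], [-0.8, 0.4, -18], 1], [[0, 0, 0], [-0.8, 0.4, -24], 1], [[0, 0, 0], [-0.8, 0.4, -28], 1], [[0, 0, 0], [-0.8, 0.4, -30], 1], [[0, 0, 0], [-0.8, 0.4, -30], 1], [[0, 0, 0], [-0.8, 0.4, -30], 1]]'

```text
time_s: 7.02
ee_pos: [510.9, -51.9, 246.4]
ee_rot: [-90.0, -0.0, 97.7]
force: [0.5, 0.3, -1.4]
gripper_width: 23.9
```

>>> carry_out --increments '[[[0, 0, 0], [0, 0, -1], 1], [[0, 0, 0], [0, 0, -2], 1], [[0, 0, 0], [0, 0, -3], 1], [[0, 0, 0], [0, 0, -4], 1], [[0, 0, 0], [0, 0, -5], 1], [[0, 0, 0], [0, 0, -6], 1], [[0, 0, 0], [0, 0, -7], 1], [[0, 0, 0], [0, 0, -8], 1], [[0, 0, 0], [0, 0, -8], 1], [[0, 0, 0], [0, 0, -8], 1]]'

```text
time_s: 7.85
ee_pos: [518.9, -50.9, 246.5]
ee_rot: [-90.0, -0.0, 97.7]
force: [-0.4, 0.4, -1.7]
gripper_width: 23.6
```

>>> carry_out --increments '[[[0, 0, 0], [0, 0, -1], 1], [[0, 0, 0], [0, 0, -2], 1], [[0, 0, 0], [0, 0, -3], 1], [[0, 0, 0], [0, 0, -4], 1], [[0, 0, 0], [0, 0, -5], 1], [[0, 0, 0], [0, 0, -6], 1], [[0, 0, 0], [0, 0, -6], 1]]'

```text
time_s: 8.43
ee_pos: [525.0, -50.1, 246.5]
ee_rot: [-90.0, -0.0, 97.7]
force: [0.4, 0.5, -1.7]
gripper_width: 24.1
```

```bash
cat > pic.py <<'E'
import sys
from h import *
s=env.state();print(s['time_s'],s['ee_pos'],s['force'],s['torque'],s['gripper_width'])
f=grab('top');g=grab('side')
A=f['frame'][165:265,265:355];B=g['frame'][215:305,270:400]
cv2.imwrite('pics/'+sys.argv[1],np.hstack([cv2.resize(A,(360,400),interpolation=cv2.INTER_CUBIC),cv2.resize(B,(440,400),interpolation=cv2.INTER_CUBIC)]))
E
python3 pic.py c1.png
```

```text
8.4333 [525.03603077 -50.05395392 246.53192444] [ 0.43279347  0.53344018 -1.70447947] [0.04997509 0.00765253 0.02473641] 24.10932124586674
```

View pics/c1.png

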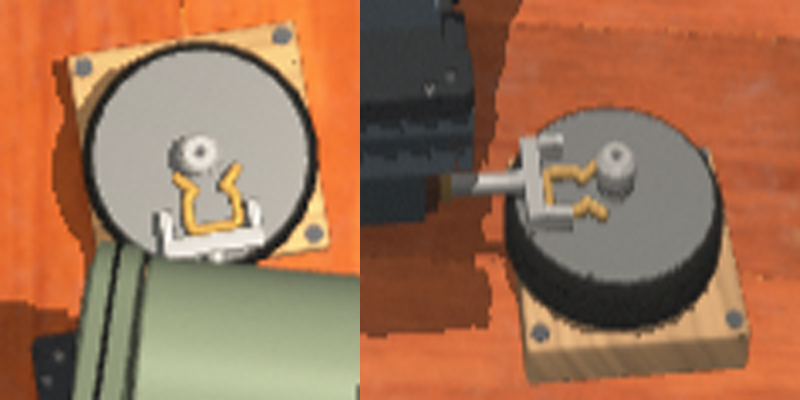

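>>> carry_out --increments '[[[0, 0, 0], [0.3, 0, -1], 1], [[0, 0, 0], [0.6, 0, -2], 1], [[0, 0, 0], [0.9, 0, -3], 1], [[0, 0, 0], [1.2, 0, -4], 1], [[0, 0, 0], [1.5, 0, -5], 1], [[0, 0, 0], [1.5, 0, -6], 1], [[0, 0, 0], [1.5, 0, -6], 1]]'

```text
time_s: 9.12
ee_pos: [530.8, -47.7, 246.6]
ee_rot: [-90.0, -0.0, 97.7]
force: [-0.5, 0.4, -2.0]
gripper_width: 23.5
```

>>> carry_out --increments '[[[0, 0, 0], [0, 0, -0.7], 1], [[0, 0, 0], [0, 0, -1.4], 1], [[0, 0, 0], [0, 0, -2.1], 1], [[0, 0, 0], [0, 0, -2.8], 1], [[0, 0, 0], [0, 0, -3.5], 1], [[0, 0, 0], [0, 0, -4], 1], [[0, 0, 0], [0, 0, -4], 1]]'

```text
time_s: 9.7
ee_pos: [534.4, -47.2, 246.5]
ee_rot: [-90.0, -0.0, 97.7]
force: [-0.1, 0.2, -1.3]
gripper_width: 24.2
```

>>> carry_out --increments '[[[0, 0, 0], [0, 0, -0.7], 1], [[0, 0, 0], [0, 0, -1.4], 1], [[0, 0, 0], [0, 0, -2.1], 1], [[0, 0, 0], [0, 0, -2.8], 1], [[0, 0, 0], [0, 0, -3.5], 1], [[0, 0, 0], [0, 0, -4], 1], [[0, 0, 0], [0, 0, -4], 1]]'

```text
time_s: 10.28
ee_pos: [538.5, -46.7, 246.4]
ee_rot: [-90.0, -0.0, 97.7]
force: [-2.1, 0.3, -2.7]
gripper_width: 23.8
```

>>> carry_out --increments '[[[0, 0, 0], [0, 0, -0.6], 1], [[0, 0, 0], [0, 0, -1.2], 1], [[0, 0, 0], [0, 0, -1.8], 1], [[0, 0, 0], [0, 0, -2.4], 1], [[0, 0, 0], [0, 0, -3], 1], [[0, 0, 0], [0, 0, -3], 1]]'

```text
time_s: 10.78
ee_pos: [541.6, -46.3, 246.5]
ee_rot: [-90.0, -0.0, 97.7]
force: [-2.6, 0.1, -2.1]
gripper_width: 23.4
```

>>> carry_out --increments '[[[0, 0, 0], [0, 0, -0.6], 1], [[0, 0, 0], [0, 0, -1.2], 1], [[0, 0, 0], [0, 0, -1.8], 1], [[0, 0, 0], [0, 0, -2.4], 1], [[0, 0, 0], [0, 0, -3], 1], [[0, 0, 0], [0, 0, -3], 1]]'

```text
time_s: 11.28
ee_pos: [543.7, -46.0, 246.3]
ee_rot: [-89.8, -0.0, 97.7]
force: [-5.0, -0.9, -0.5]
gripper_width: 23.9
```

>>> carry_out --increments '[[[0, 0, 0], [0, 0, -0.4], 1], [[0, 0, 0], [0, 0, -0.8], 1], [[0, 0, 0], [0, 0, -1.2], 1], [[0, 0, 0], [0, 0, -1.2], 1], [[0, 0, 0], [0, 0, -1.2], 1]]'

```text
time_s: 11.7
ee_pos: [544.4, -45.8, 246.1]
ee_rot: [-89.7, -0.0, 97.7]
force: [-6.8, -0.6, -0.7]
gripper_width: 23.5
```

>>> carry_out --increments '[[[0, 0, 0], [0, 0, -0.4], 1], [[0, 0, 0], [0, 0, -0.8], 1], [[0, 0, 0], [0, 0, -0.8], 1], [[0, 0, 0], [0, 0, -0.8], 1]]'

```text
time_s: 12.03
ee_pos: [544.9, -45.8, 246.0]
ee_rot: [-89.7, -0.0, 97.7]
force: [-8.2, -1.2, 0.7]
gripper_width: 23.8
```

>>> carry_out --increments '[[[0, 0, 0], [0, -0.2, -0.4], 1], [[0, 0, 0], [0, -0.4, -0.8], 1], [[0, 0, 0], [0, -0.4, -0.8], 1], [[0, 0, 0], [0, -0.4, -0.8], 1]]'

```text
time_s: 12.37
ee_pos: [545.4, -45.7, 246.2]
ee_rot: [-89.6, -0.1, 97.7]
force: [-9.2, -1.0, 0.4]
gripper_width: 23.3
```

>>> carry_out --increments '[[[0, 0, 0], [0, -0.1, -0.4], 1], [[0, 0, 0], [0, -0.2, -0.8], 1], [[0, 0, 0], [0, -0.2, -0.8], 1], [[0, 0, 0], [0, -0.2, -0.8], 1]]'

```text
time_s: 12.7
ee_pos: [545.9, -45.6, 246.3]
ee_rot: [-89.6, -0.1, 97.7]
force: [-10.3, -1.3, 1.1]
gripper_width: 23.6
```

>>> carry_out --increments '[[[0, 0, 0], [0, -0.1, -0.4], 1], [[0, 0, 0], [0, -0.2, -0.8], 1], [[0, 0, 0], [0, -0.2, -0.8], 1], [[0, 0, 0], [0, -0.2, -0.8], 1]]'

```text
time_s: 13.03
ee_pos: [546.4, -45.5, 246.4]
ee_rot: [-89.5, -0.1, 97.7]
force: [-9.5, -2.3, 0.2]
gripper_width: 23.4
```

>>> carry_out --increments '[[[0, 0, 0], [0, -0.1, -0.4], 1], [[0, 0, 0], [0, -0.2, -0.8], 1], [[0, 0, 0], [0, -0.2, -0.8], 1], [[0, 0, 0], [0, -0.2, -0.8], 1]]'

```text
time_s: 13.37
ee_pos: [547.0, -45.4, 246.5]
ee_rot: [-89.4, -0.1, 97.7]
force: [-10.7, -1.4, 1.5]
gripper_width: 24.1
```

>>> carry_out --increments '[[[0, 0, 0], [0, -0.1, -0.4], 1], [[0, 0, 0], [0, -0.2, -0.8], 1], [[0, 0, 0], [0, -0.2, -0.8], 1], [[0, 0, 0], [0, -0.2, -0.8], 1]]'

```text
time_s: 13.7
ee_pos: [547.6, -45.3, 246.6]
ee_rot: [-89.4, -0.1, 97.7]
force: [-10.2, -1.8, 0.8]
gripper_width: 23.5
```

```bash
python3 pic.py c2.png
```

```text
13.7 [547.59296046 -45.29036139 246.56722955] [-10.19712933  -1.81539818   0.83177636] [-0.30205408  1.97751839  0.02089772] 23.521812194999775
```

View pics/c2.png

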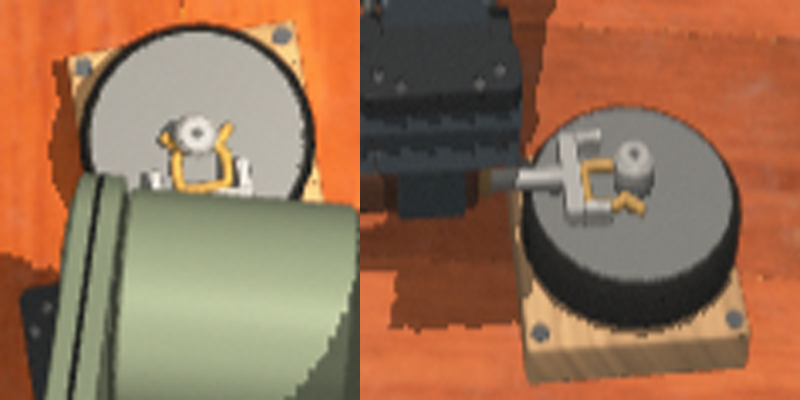

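>>> carry_out --increments '[[[0, 0, 0], [0, 0, -0.4], 1], [[0, 0, 0], [0, -0.1, -0.8], 1], [[0, 0, 0], [0, -0.1, -0.8], 1], [[0, 0, 0], [0, -0.1, -0.8], 1]]'

```text
time_s: 14.13
ee_pos: [548.3, -45.2, 246.6]
ee_rot: [-89.4, -0.1, 97.7]
force: [-11.0, -1.8, 0.2]
gripper_width: 23.6
```

>>> carry_out --increments '[[[0, 0, 0], [0, 0, -0.4], 1], [[0, 0, 0], [0, -0.1, -0.8], 1], [[0, 0, 0], [0, -0.1, -0.8], 1], [[0, 0, 0], [0, -0.1, -0.8], 1]]'

```text
time_s: 14.47
ee_pos: [548.9, -45.1, 246.6]
ee_rot: [-89.4, -0.1, 97.7]
force: [-12.2, -1.0, 0.9]
gripper_width: 24.1
```

>>> carry_out --increments '[[[0, 0, 0], [0, 0, -0.4], 1], [[0, 0, 0], [0, -0.1, -0.8], 1], [[0, 0, 0], [0, -0.1, -0.8], 1], [[0, 0, 0], [0, -0.1, -0.8], 1]]'

```text
time_s: 14.8
ee_pos: [552.6, -44.9, 247.7]
ee_rot: [-90.0, -0.0, 97.7]
force: [0.2, 0.9, -1.9]
gripper_width: 23.9
```

>>> carry_out --increments '[[[0, 0, 0], [0, 0.3, -0.5], 1], [[0, 0, 0], [0, 0.6, -1], 1], [[0, 0, 0], [0, 0.6, -1.5], 1], [[0, 0, 0], [0, 0.6, -2], 1], [[0, 0, 0], [0, 0.6, -2], 1]]'

```text
time_s: 15.22
ee_pos: [555.2, -44.5, 247.6]
ee_rot: [-90.1, 0.0, 97.7]
force: [0.5, -0.5, -2.0]
gripper_width: 23.9
```

>>> carry_out --increments '[[[0, 0, 0], [0, 0, -0.5], 1], [[0, 0, 0], [0, 0, -1], 1], [[0, 0, 0], [0, 0, -1.5], 1], [[0, 0, 0], [0, 0, -2], 1], [[0, 0, 0], [0, 0, -2], 1]]'

```text
time_s: 15.63
ee_pos: [556.8, -44.3, 247.4]
ee_rot: [-90.0, -0.0, 97.7]
force: [-0.0, 0.1, -1.3]
gripper_width: 23.8
```

>>> carry_out --increments '[[[0, 0, 0], [0, 0, -0.5], 1], [[0, 0, 0], [0, 0, -1], 1], [[0, 0, 0], [0, 0, -1.5], 1], [[0, 0, 0], [0, 0, -1.5], 1]]'

```text
time_s: 15.97
ee_pos: [558.0, -44.1, 247.3]
ee_rot: [-89.9, -0.0, 97.7]
force: [-1.4, 0.8, -1.5]
gripper_width: 23.5
```

>>> carry_out --increments '[[[0, 0, 0], [0, 0, -0.5], 1], [[0, 0, 0], [0, 0, -1], 1], [[0, 0, 0], [0, 0, -1], 1], [[0, 0, 0], [0, 0, -1], 1]]'

```text
time_s: 16.3
ee_pos: [558.8, -44.0, 247.3]
ee_rot: [-89.9, -0.0, 97.7]
force: [-2.1, -0.3, -0.8]
gripper_width: 23.9
```

>>> carry_out --increments '[[[0, 0, 0], [0, 0, -0.5], 1], [[0, 0, 0], [0, 0, -1], 1], [[0, 0, 0], [0, 0, -1], 1], [[0, 0, 0], [0, 0, -1], 1]]'

```text
time_s: 16.63
ee_pos: [559.6, -43.8, 247.2]
ee_rot: [-89.9, -0.0, 97.7]
force: [-4.9, -0.7, -1.5]
gripper_width: 23.6
```

>>> carry_out --increments '[[[0, 0, 0], [0, 0, -0.5], 1], [[0, 0, 0], [0, 0, -1], 1], [[0, 0, 0], [0, 0, -1], 1], [[0, 0, 0], [0, 0, -1], 1]]'

```text
time_s: 16.97
ee_pos: [560.3, -43.7, 247.1]
ee_rot: [-89.8, -0.0, 97.7]
force: [-5.7, -1.4, -0.2]
gripper_width: 23.4
```

>>> carry_out --increments '[[[0, 0, 0], [0, 0, -0.5], 1], [[0, 0, 0], [0, 0, -1], 1], [[0, 0, 0], [0, 0, -1.5], 1], [[0, 0, 0], [0, 0, -2], 1], [[0, 0, 0], [0, 0, -2], 1]]'

```text
time_s: 17.38
ee_pos: [561.5, -43.5, 246.8]
ee_rot: [-89.6, -0.0, 97.7]
force: [-7.4, -1.6, 0.6]
gripper_width: 23.8
```

>>> carry_out --increments '[[[0, 0, 0], [0, 0, -0.5], 1], [[0, 0, 0], [0, 0, -1], 1], [[0, 0, 0], [0, 0, -1], 1], [[0, 0, 0], [0, 0, -1], 1]]'

```text
time_s: 17.72
ee_pos: [562.1, -43.4, 246.6]
ee_rot: [-89.6, -0.1, 97.7]
force: [-10.0, -1.5, 1.0]
gripper_width: 23.6
```

>>> carry_out --increments '[[[0, 0, 0], [0, 0, -0.5], 1], [[0, 0, 0], [0, -0.2, -1], 1], [[0, 0, 0], [0, -0.3, -1.5], 1], [[0, 0, 0], [0, -0.3, -1.5], 1], [[0, 0, 0], [0, -0.3, -1.5], 1]]'

```text
time_s: 18.13
ee_pos: [563.0, -43.3, 246.7]
ee_rot: [-89.4, -0.1, 97.7]
force: [-10.6, -1.7, 2.1]
gripper_width: 23.7
```

>>> carry_out --increments '[[[0, 0, 0], [0, 0, -0.5], 1], [[0, 0, 0], [0, -0.2, -1], 1], [[0, 0, 0], [0, -0.2, -1.2], 1], [[0, 0, 0], [0, -0.2, -1.2], 1], [[0, 0, 0], [0, -0.2, -1.2], 1]]'

```text
time_s: 18.55
ee_pos: [563.7, -43.2, 246.7]
ee_rot: [-89.3, -0.1, 97.7]
force: [-11.8, -3.1, 0.9]
gripper_width: 24.1
```

>>> carry_out --increments '[[[0, 0, 0], [0, 0, -0.5], 1], [[0, 0, 0], [0, -0.2, -1], 1], [[0, 0, 0], [0, -0.3, -1.5], 1], [[0, 0, 0], [0, -0.3, -1.5], 1], [[0, 0, 0], [0, -0.3, -1.5], 1]]'

```text
time_s: 18.97
ee_pos: [564.7, -43.0, 246.8]
ee_rot: [-89.2, -0.1, 97.7]
force: [-14.5, -3.1, 1.6]
gripper_width: 23.7
```

>>> carry_out --increments '[[[0, 0, 0], [0, 0, -0.5], 1], [[0, 0, 0], [0, -0.1, -0.8], 1], [[0, 0, 0], [0, -0.1, -0.8], 1], [[0, 0, 0], [0, -0.1, -0.8], 1], [[0, 0, 0], [0, -0.1, -0.8], 1], [[0, 0, 0], [0, -0.1, -0.8], 1], [[0, 0, 0], [0, -0.1, -0.8], 1], [[0, 0, 0], [0, -0.1, -0.8], 1]]'

```text
time_s: 19.63
ee_pos: [565.1, -43.0, 246.8]
ee_rot: [-89.2, -0.1, 97.7]
force: [-14.8, -4.1, 2.3]
gripper_width: 23.9
```

```bash
python3 pic.py c3.png
```

```text
19.6333 [565.14181865 -42.95044408 246.79283258] [-14.79060543  -4.10864313   2.25981989] [-0.58397277  2.5226978  -0.09406893] 23.903866973313697
```

View pics/c3.png

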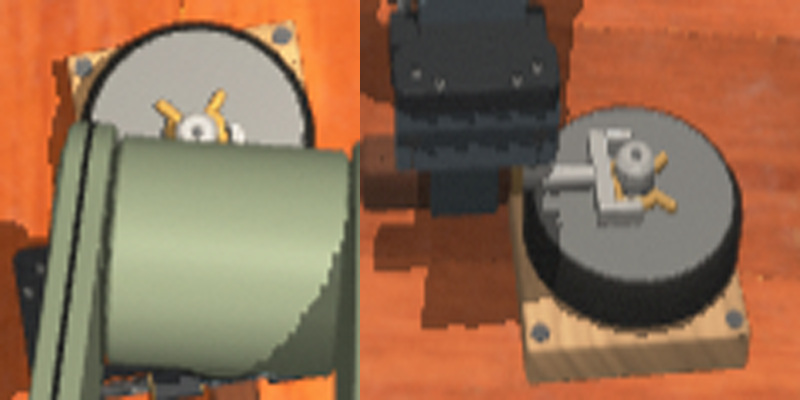

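>>> carry_out --increments '[[[0, 0, 0], [0, -0.2, -0.4], 1], [[0, 0, 0], [0, -0.4, -0.6], 1], [[0, 0, 0], [0, -0.4, -0.6], 1], [[0, 0, 0], [0, -0.4, -0.6], 1], [[0, 0, 0], [0, -0.4, -0.6], 1], [[0, 0, 0], [0, -0.4, -0.6], 1], [[0, 0, 0], [0, -0.4, -0.6], 1], [[0, 0, 0], [0, -0.4, -0.6], 1], [[0, 0, 0], [0, -0.4, -0.6], 1], [[0, 0, 0], [0, -0.4, -0.6], 1]]'

```text
time_s: 20.57
ee_pos: [565.5, -42.9, 246.9]
ee_rot: [-89.1, -0.1, 97.7]
force: [-15.6, -2.7, 0.6]
gripper_width: 23.6
```

>>> carry_out --increments '[[[0, 0, 0], [0, 0, 0.7], 1], [[0, 0, 0], [0, 0, 1.4], 1], [[0, 0, 0], [0, 0, 2.5], 1], [[0, 0, 0], [0, 0, 4], 1], [[0, 0, 0], [0, 0, 6], 1], [[0, 0, 0], [0, 0, 8], 1], [[0, 0, 0], [0, 0, 11], 1], [[0, 0, 0], [0, 0, 14], 1], [[0, 0, 0], [0, 0, 14], 1]]'

```text
time_s: 21.32
ee_pos: [556.3, -44.4, 249.3]
ee_rot: [-90.2, 0.0, 97.7]
force: [-0.8, 0.1, -0.6]
gripper_width: 23.5
```

>>> carry_out --increments '[[[0, 0, 0], [0, 0, 6], 1], [[0, 0, 0], [0, 0, 15], 1], [[0, 0, 0], [0, 0, 28], 1], [[0, 0, 0], [0, 0, 45], 1], [[0, 0, 0], [0, 0, 65], 1], [[0, 0, 0], [-10, 0, 85], 1], [[0, 0, 0], [-30, 0, 102], 1], [[0, 0, 0], [-50, 0, 112], 1], [[0, 0, 0], [-60, 0, 115], 1], [[0, 0, 0], [-60, 0, 115], 1]]'

```text
time_s: 22.15
ee_pos: [449.5, -120.7, 249.2]
ee_rot: [-90.1, 0.0, 97.5]
force: [0.7, -0.2, -1.6]
gripper_width: 24.1
```

```bash
python3 -c "
from h import *
s=env.state();print(s['time_s'],s['ee_pos'],s['ee_rot'],s['force'],s['torque'],s['gripper_width'])
f=grab('top');g=grab('side')
A=f['frame'][160:260,265:355];B=g['frame'][200:330,190:400]
cv2.imwrite('pics/c4.png',np.hstack([cv2.resize(A,(360,400),interpolation=cv2.INTER_CUBIC),cv2.resize(B,(440,400),interpolation=cv2.INTER_CUBIC)]))
"
```

```text
22.15 [ 449.48425511 -120.70696793  249.19000617] [-9.00928241e+01  4.72351613e-02  9.75301588e+01] [ 0.74357703 -0.23938803 -1.59965745] [ 0.08469191 -0.00254936 -0.00786621] 24.111309251112356
```

View pics/c4.png

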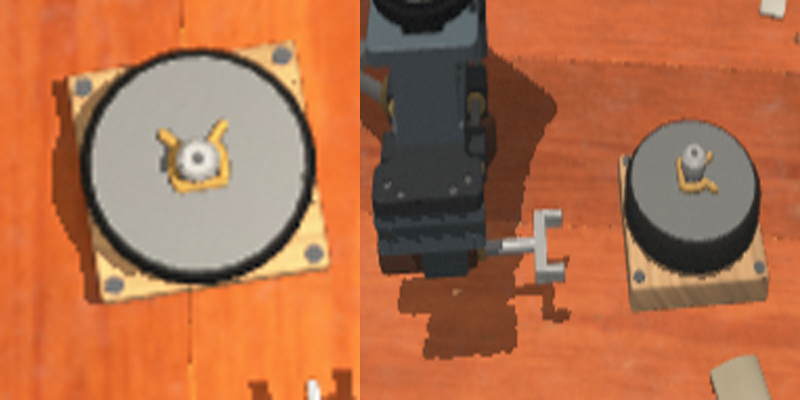

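>>> carry_out --increments '[[[0, 0, 0], [0, 10, 0], 1], [[0, 0, 0], [0, 25, 0], 1], [[0, 0, 0], [0, 38, 0], 1], [[0, 0, 0], [0, 46, 0], 1], [[0, 0, 0], [0, 50, 0], 1], [[0, 0, 0], [0, 52, 0], 1], [[0, 0, 0], [0, 52, 0], 1], [[0, 0, 0], [0, 52, 0], 1]]'

```text
time_s: 22.92
ee_pos: [450.2, -119.1, 197.1]
ee_rot: [-90.1, 0.0, 97.7]
force: [-0.2, 0.0, -1.7]
gripper_width: 23.6
```

>>> carry_out --increments '[[[0, 0, 0], [0, 0.5, 0], 1], [[0, 0, 0], [0, 1, 0], 1], [[0, 0, 0], [0, 1.5, 0], 1], [[0, 0, 0], [0, 1.5, 0], 1]]'

```text
time_s: 23.25
ee_pos: [449.8, -119.3, 195.4]
ee_rot: [-90.0, 0.0, 97.7]
force: [0.4, 0.4, -1.3]
gripper_width: 23.8
```

>>> carry_out --increments '[[[0, 0, 0], [0, 0.3, 0], 1], [[0, 0, 0], [0, 0.6, 0], 1], [[0, 0, 0], [0, 0.6, 0], 0.95], [[0, 0, 0], [0, 0.6, 0], 0.7], [[0, 0, 0], [0, 0.6, 0], 0.5], [[0, 0, 0], [0, 0.6, 0], 0.3], [[0, 0, 0], [0, 0.6, 0], 0.3], [[0, 0, 0], [0, 0.6, 0], 0.3]]'

```text
time_s: 23.92
ee_pos: [449.9, -119.2, 194.7]
ee_rot: [-90.0, -0.0, 97.7]
force: [-0.0, 0.4, 0.5]
gripper_width: 51.1
```

>>> carry_out --increments '[[[0, 0, 0], [0, -5, 0], 0.3], [[0, 0, 0], [0, -20, 0], 0.3], [[0, 0, 0], [0, -45, 0], 0.3], [[0, 0, 0], [0, -75, 0], 0.3], [[0, 0, 0], [0, -105, 0], 0.3], [[0, 0, 0], [0, -130, 30], 0.3], [[0, 0, 0], [0, -140, 60], 0.3], [[0, 0, 0], [0, -150, 80], 0.3], [[0, 0, 0], [0, -150, 80], 0.3], [[0, 0, 0], [0, -150, 80], 0.3]]'

```text
time_s: 24.75
ee_pos: [370.0, -130.0, 345.6]
ee_rot: [-90.1, 0.1, 97.6]
force: [0.5, 1.1, 0.4]
gripper_width: 63.9
```

```bash
python3 -c "
from h import *
s=env.state();print(s['time_s'],s['ee_pos'],s['gripper_width'])
f=grab('top');g=grab('side')
A=f['frame'][160:340,265:415];B=g['frame'][200:350,190:400]
cv2.imwrite('pics/c5.png',np.hstack([cv2.resize(A,(375,450),interpolation=cv2.INTER_CUBIC),cv2.resize(B,(420,450),interpolation=cv2.INTER_CUBIC)]))
"
```

```text
24.75 [ 370.00442783 -129.9898119   345.56888743] 63.900801263697026
```

View pics/c5.png

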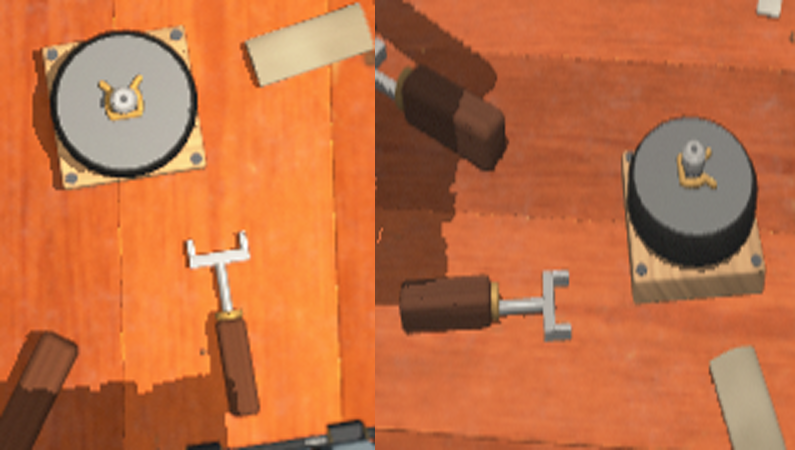

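```bash
python3 -c "
from h import *
f=load('top')
T=lambda c,z:world(f,265+(c[0]+.5)/4-.5,160+(c[1]+.5)/4-.5,z)[:2]
a=np.radians(7.7);u=np.array([np.cos(a),np.sin(a)]);n=np.array([-np.sin(a),np.cos(a)])
A=T((197,157),70);b=(T((177,190),54)+T((228,183),54))/2;t=(T((161,131),54)+T((224,124),54))/2
print('axle',A,'bar',(b-A)@u,(b-A)@n,'tips',(t-A)@u,(t-A)@n)
"
```

```text
axle [655.25447175 -32.75002755] bar -12.960183448809268 -0.6348920124728655 tips 17.256651464465406 -0.34772396335586864
```

```bash
python3 -c "
from h import *
print(env.job_done())"
```

```text
the job is handed in; nothing more can be done
None
```

The clip is on the axle groove and pressed home, the fork is lying on the table, and I handed the job in at about 25 s. No verdict is reported.

- **Fork choice:** I took the smaller of the two forks (top picture, about pixel 420, 268). It measured about 94 mm from mid-handle to pushing face, against 95 mm in the description. I gripped it with 55 N.
- **Snap:** I pushed the clip along the block's +x. The push rose to about 12 N, then dropped sharply to about 0 as the clip went on.
- **Seating press:** I pressed with a measured 15 to 16 N at the wrist for about 1.5 s. The readings I took at the ends of the moves stayed under 16 N. At the higher pushes there were also a few newtons of upward force, and about 2 N sideways at one reading. The fork may have been rubbing lightly on the wheel, so the true force between fork and clip could be slightly lower than the reading.
- **Clip position:** The last picture measurement put the clip within about 1 to 1.5 mm of the axle's centre line, and it looked flat on the wheel. My camera readings are only good to about 2 mm, and the two cameras differed by about 3 mm on fixed points.
- **Fork and surroundings:** The fork looked flat and clear of the wheel, its face about 130 mm from the axle. The arm stayed clear of the bystanders, but I did not measure them again at the end.

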